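Stand filled tea cartons in the thickness gauge without denting them

TASK

Check the pack thickness of the three filled tea cartons: stand each one upright, squarely and fully down in the narrowest slot of the blue gauge that takes it (black in the wide slot, green in the middle, purple in the narrow one; the purple carton has been left in the wide slot), centred along the slot, and let go. The thin board dents easily, so hold the cartons lightly, never squeeze or press them with more than 35 N in all, and let them down slowly into the slots rather than dropping them; leave everything else on the bench where it is and do not bump the scanner.

Things in the scene. Friction and masses are not known exactly. Their poses are not given: they have to be found in the camera images.
- carton_thick: filled tea carton, black with an orange shoulder and lid: 90 mm long (x), 60 mm thick (y), 120 mm tall (z), about 260 g (-30 to +40 %). Origin: centre of its underside. Dents if all forces pressing on it (both pads, floor, walls) add up to over 35 N; a grip of 5 to 8 N a pad carries it. Starts upright on the bench, long side within 0.6 rad of world x.
- carton_medium: filled tea carton, green with a gold shoulder and lid: 90 mm long (x), 48 mm thick (y), 120 mm tall (z), about 200 g (-30 to +40 %). Origin: centre of its underside. Dents if all forces pressing on it (both pads, floor, walls) add up to over 35 N; a grip of 5 to 8 N a pad carries it. Starts upright on the bench, long side within 0.6 rad of world x.
- carton_thin: filled tea carton, purple with a cream shoulder and lid: 90 mm long (x), 36 mm thick (y), 120 mm tall (z), about 150 g (-30 to +40 %). Origin: centre of its underside. Dents if all forces pressing on it (both pads, floor, walls) add up to over 35 N; a grip of 5 to 8 N a pad carries it. Starts loose in the wide slot.
- gauge: fixed thickness gauge, turned up to 0.3 rad: aluminium plate 150 x 285 x 10 mm with four blue bars along x, 100 mm long, tops 65 mm above the bench. Three slots between them, open above and at the ends, narrowing towards -y, 34 mm of bar apart, mouths chamfered 7 mm a side; a colour inlay before each names its carton. Origin: centre of the underside; x along the slots
- slot_wide (a point): centre of the floor of the gauge's 65 mm wide slot (for carton_thick), 10 mm above the bench, +81 mm along the gauge's y; x along the slot, y across it, z up
- slot_medium (a point): centre of the floor of the gauge's 53 mm wide slot (for carton_medium), 10 mm above the bench, -12 mm along the gauge's y; x along the slot, y across it, z up
- slot_narrow (a point): centre of the floor of the gauge's 41 mm wide slot (for carton_thin), 10 mm above the bench, -93 mm along the gauge's y; x along the slot, y across it, z up
- scanner: bar-code scanner, fixed: base disc 90 mm across, a 13 mm pole that rises to 257 mm and bends towards the robot (-x); its head, 50 x 66 x 36 mm, hangs at 95 mm from the pole, 220 to 257 mm above the bench. Origin: underside of the base
- tin: bystander: round red tea tin with a gold lid, 79 mm across, 108 mm tall, stands in one of the three places of the cartons; origin centre of its underside
- foil_a: bystander: upright orange foil brick with gold seams, 42 x 64 x 103 mm tall, stands about 90 mm from the middle of the green carton, off the carton's +x (far) end; origin centre of its underside
- foil_b: bystander: upright orange foil brick with gold seams, 42 x 64 x 103 mm tall, stands about 90 mm from the middle of the black carton, off the carton's -x (near) end; origin centre of its underside
- tube_a: bystander: upright sample tube of tea with a blue cap, 30 mm across, 105 mm tall, about 50 g; stands about 71 mm from the green carton's middle on the carton's +y side, so about 32 mm clear of that face; origin centre of its underside
- tube_b: bystander: upright sample tube of tea with a red cap, 30 mm across, 105 mm tall, about 50 g; stands about 77 mm from the black carton's middle on the carton's +y side, so about 32 mm clear of that face; origin centre of its underside
- sanitiser: bystander: blue and clear pump bottle, 68 mm across, 190 mm tall; origin centre of its underside
- check_weight: bystander: 500 g steel check weight, 44 mm across, 73 mm tall; origin centre of its underside
- caliper: bystander: digital caliper lying flat, 200 mm long along its y, 13 mm thick; origin at the middle of its underside
There are look-alikes about, which are no part of the job. Leave any pink look-alike of the carton_medium alone.

How it is judged:
By the outcome, as a careful person would: the job done as asked, in the order asked, and still so for the second after the job is handed in, with the robot touching nothing.
It also fails if it takes over 72 s, if anything falls off the work surface, if the arm or the gripper's body presses on something with over 40 N, if the wrist force passes 120 N, or if a joint passes its speed limit or range.

ROBOT

A 6-joint arm with a two-finger parallel gripper is mounted at the origin on the work surface. World frame = base frame: x ahead of the robot, y to its left, z up, the work surface at z = 0. Lengths are in m, angles in rad, forces in N, time in s.
With the tool pointing down it reaches from about 0.275 to 0.75 m from the base axis. Payload 10.2 kg.
Tool frame: the origin (TCP) lies midway between the tips of the shut fingers; the grasp point (between the pads) lies bot.grip_depth behind it (bot.grip_depth is the distance from the TCP to the grasp point, in m); z points along the fingers, y is the line along which they close (so a half turn about z gives the same grasp; the last joint's range is limited). The gripper opens to 88 mm and grips with 3 to 60 N. Pads are 18 mm wide; open, the fingers measure 123 mm over their backs; the gripper's body (75 mm by 187 mm) begins 45 mm behind the grasp point.
Start: joints at [0.932, 0.313, 1.498, -0, 1.331, -0.223], TCP at [0.212, 0.48, 0.239] pointing down, gripper open.
Joint ranges: [-2.94, 2.94], [-0.97, 2.17], [0.19, 2.56], [-1.23, 4.37], [0.02, 3.11], [-2.88, 2.88]. Speed limits (rad/s): [2.39, 2.39, 3.01, 3.14, 3.14, 3.14].

INTERFACE

Orientations are given as a rotation vector (axis times angle).
In Python, from station import bot gives the robot as it stands.
- The arm moves only by the shell command python3 -m crank 'ROWS' [FORCE]. ROWS is JSON, a list of rows, each an object with "linear": the shift along the tool's x, y, z in mm, a list of three; "rot": the turn, a rotation vector about the tool's x, y, z in rad, a list of three; "jaw": the opening, from 0 (shut) to 1 (fully open). In form: [{"linear": [tx, ty, tz], "rot": [wx, wy, wz], "jaw": jaw}, ...]. A call has 1 to 20 rows; each row is the pose to reach, as a shift and turn from the pose commanded when the call began, along the tool's axes at that moment; what a row does not reach only later rows make up. A row lasts 1/12 s, in which the tool goes at most 41.7 mm and 7.16 degrees, less where a joint would pass 70% of its speed; a pose out of reach is approached as far as the arm can. A call with a gripper value outside its range is refused whole. The fingers move at their own pace and stop on an object; FORCE is the grip in N (left out, the last holds). Time passes only in rows, so rows that repeat a pose let the fingers close. It gives the time, the measured TCP pose, the force, the opening and the grip force at its end, in the units of the state.
- bot.observe(): the state, without advancing time (a new reading comes with each control period).
- bot.grab_frame(name): name is "side" or "top" or "wrist"; returns a dict with "frame" (480x640x3 uint8, blue, green, red), "depth" (480x640 float32, m along the optical axis (not along the pixel's ray), 0 where there is no reading), "intrinsics" (3x3 intrinsics, pixels), "cam_to_world" (4x4, takes a point from camera to world coordinates); the wrist camera has in their place "T_tool_cam" (4x4, takes a point from camera to tool coordinates, whose origin is the TCP and whose axes are the flange's). Camera axes: x right, y up, looking along -z (the intrinsics and any distortion apply to the point x, -y, -z); pixel columns grow to the right and rows downward; lengths in m; the calibration is good to about 2 mm. The wrist camera is an equidistant fisheye: a pixel r from the principal point sees the ray r / f radians off the axis. A picture is of the moment at which its call begins: read the wrist's pose just before it.
- bot.close_job(): hands the job in; it is judged then, once.
The state is a dict: "time": time; "joint_positions": joint angles; "qvel": joint speeds; "effort": joint torques, N m; "tool_pos": TCP position; "tool_rot": TCP orientation; "force": force on the tool from outside, world axes, zero at the start; "ft_torque": the same for the moment, N m; "opening": finger opening in m; "grip_force": force on a finger pad.
Only numpy, scipy, OpenCV 4.12 (cv2) and the standard library are available. Lean on these libraries where they do the work, as an engineer would, in place of code of your own. Each camera call takes 0.05 s, during which the arm holds its last target. There are 200 camera calls.

## Working session

There is one attempt and no reset: what is moved stays moved. The work goes in short steps, Python scripts to look and compute and a shell command to move; the robot and the scene stay as the last step left them, time stands still between calls to the robot, and variables do not carry over. Pictures are saved under pics/ and viewed, at most 10 in all, crops included, and the job is handed in when it is done.

```bash
mkdir -p pics; ls
python3 - <<'E'
from station import bot
import cv2,numpy as np,pickle
s=bot.observe();print({k:np.round(v,3) for k,v in s.items()},bot.grip_depth)
d={n:bot.grab_frame(n) for n in("top","side")}
pickle.dump(d,open("f0.pkl","wb"))
for n in d:
  cv2.imwrite(f"pics/{n}0.png",d[n]["frame"]);print(n,d[n]["intrinsics"],d[n]["cam_to_world"].round(3), d[n].keys())
E
```

```text
pics
{'time': np.float64(0.0), 'joint_positions': array([ 0.932,  0.313,  1.498, -0.   ,  1.331, -0.223]), 'qvel': array([-0.001,  0.001, -0.   ,  0.001, -0.   ,  0.001]), 'effort': array([-0.0000e+00, -4.0222e+01, -2.5227e+01,  6.9000e-02,  3.5000e-02,
       -0.0000e+00]), 'tool_pos': array([0.212, 0.48 , 0.238]), 'tool_rot': array([-6.480e-01, -3.073e+00,  2.000e-03]), 'force': array([-0.102,  0.072, -1.009]), 'ft_torque': array([ 0.016, -0.002, -0.017]), 'grip_force': np.float64(0.0), 'opening': np.float64(0.088)} 0.0187
top [[587.08856105   0.         322.50779976]
 [  0.         587.08856105 235.60743875]
 [  0.           0.           1.        ]] [[-0.015  0.997 -0.078  0.438]
 [-1.    -0.016 -0.009 -0.056]
 [-0.01   0.078  0.997  1.43 ]
 [ 0.     0.     0.     1.   ]] dict_keys(['frame', 'depth', 'intrinsics', 'cam_to_world'])
side [[445.44967614   0.         315.15663301]
 [  0.         445.44967614 251.69687943]
 [  0.           0.           1.        ]] [[-0.8    0.456 -0.39   0.203]
 [-0.6   -0.592  0.538  0.422]
 [ 0.015  0.665  0.747  0.726]
 [ 0.     0.     0.     1.   ]] dict_keys(['frame', 'depth', 'intrinsics', 'cam_to_world'])
```

View pics/top0.png

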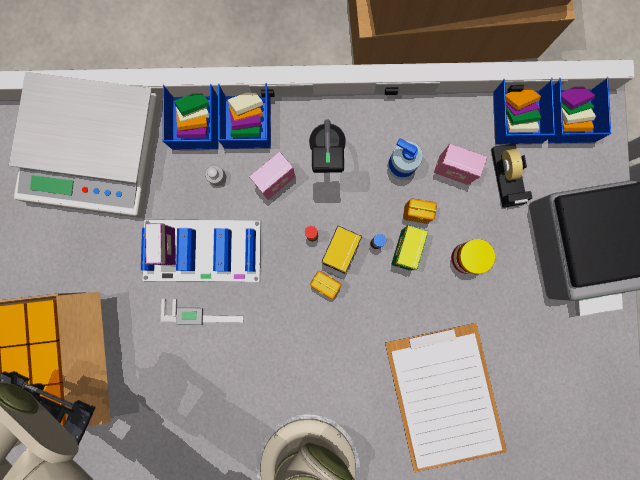

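View pics/side0.png

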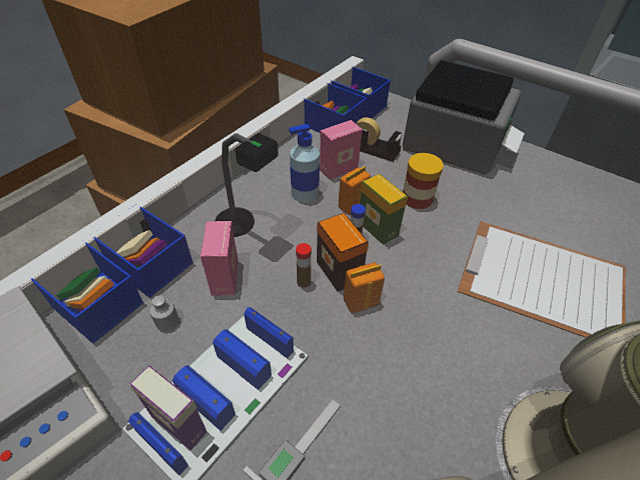

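The top view shows the gauge at (200,250), with purple standing in its left (wide) slot at (160,243), and the scanner at (327,150).
- **Black candidates:** the orange-lid box at (342,249). The small foil at (325,285) could be mistaken for it.
- **Green candidates:** the gold-lid box at (410,247). The pink look-alikes at (273,175) and (460,163), the foil at (420,210) and the tin at (473,257) could be mistaken for it.
- **Purple candidates:** only the cream-lid box in the slot at (160,243).

Next I'll measure with depth.

```bash
cat > h.py <<'E'
import numpy as np,cv2
from scipy.spatial.transform import Rotation as R
from station import bot
def cloud(f):
    d=f["depth"];v,u=np.mgrid[:480,:640];K=f["intrinsics"]
    p=np.stack([(u-K[0,2])/K[0,0]*d,-(v-K[1,2])/K[1,1]*d,-d],-1)
    T=f["cam_to_world"];w=p@T[:3,:3].T+T[:3,3];w[d==0]=np.nan;return w
def rect(w):
    (cx,cy),(a,b),an=cv2.minAreaRect((w[:,:2]*1000).astype(np.float32))
    if a<b:a,b=b,a;an+=90
    an=(an+90)%180-90
    return np.round([cx,cy,a,b],1),round(np.deg2rad(an),3),len(w),np.round(np.median(w[:,2])*1000,1)
def go(x,y,z,yaw,state=None):
    """print tool-frame shift (mm) and turn to bring TCP to x,y,z with the tool y (closing) axis at carton-x yaw+90"""
    s=state or bot.observe();Rt=R.from_rotvec(s["tool_rot"])
    best=None
    for k in(0,np.pi):
        D=R.from_euler("z",yaw+k)*R.from_rotvec([np.pi,0,0])
        r=(Rt.inv()*D).as_rotvec()
        if best is None or np.linalg.norm(r)<np.linalg.norm(best):best=r
    print("lin",(Rt.inv().apply(np.array([x,y,z])-s["tool_pos"])*1000).round(1),"rot",best.round(3))
E
python3 - <<'E'
from h import *
import pickle
d=pickle.load(open("f0.pkl","rb"))
for n in d:
    w=cloud(d[n]);print(n,"bench",np.nanmedian(w[...,2][(abs(w[...,2])<.02)]))
    for lo,hi,mina in((.114,.14,60),(.095,.112,40),(.058,.072,60),(.15,.3,30)):
        m=((w[...,2]>lo)&(w[...,2]<hi)&(w[...,0]>.2)&(w[...,0]<.8)&(abs(w[...,1]+.0)<.5)).astype(np.uint8)
        c,l,st,ce=cv2.connectedComponentsWithStats(m,connectivity=4)
        for i in range(1,c):
            if st[i,4]>mina:print(lo,ce[i].round(),*rect(w[l==i]),d[n]["frame"][l==i].mean(0).round())
E
```

```text
top bench -0.0002685779674811428
0.114 [406. 158.] [ 718.  -238.3   67.2   64.5] -1.19 451 126.8 [176. 168. 151.]
0.114 [464. 160.] [ 707.3 -366.3   91.3   49.8] 1.204 844 119.0 [197. 172. 213.]
0.114 [271. 172.] [687.6  71.6  90.8  49.4] -0.881 831 119.3 [208. 185. 214.]
0.114 [154. 243.] [529.1 333.9  90.4  39.2] 0.018 742 129.1 [192. 182. 193.]
0.114 [341. 249.] [510.6 -85.3  90.9  60.4] -0.435 1073 119.4 [ 47. 176. 204.]
0.114 [412. 247.] [ 512.4 -243.2   91.    49. ] -0.308 864 119.2 [ 69. 205. 200.]
0.114 [ 86. 347.] [311.1 476.8 222.   48.2] 0.014 1956 125.1 [ 75. 121. 163.]
0.095 [114. 153.] [743.7 438.8 135.2 128.2] 1.433 2636 99.5 [197. 197. 202.]
0.095 [455. 169.] [ 690.2 -346.3   64.1    3.6] 1.169 60 103.5 [ 69.  55. 103.]
0.095 [422. 208.] [ 602.4 -271.9   58.3    5.9] 1.371 46 102.0 [ 40. 185. 197.]
0.095 [164. 244.] [530.2 315.9  91.    4.2] 0.013 79 104.6 [66. 65. 81.]
0.095 [311. 232.] [550.3 -17.5  27.9  27.3] -0.024 131 104.2 [ 59.  70. 214.]
0.095 [379. 240.] [ 529.4 -171.4   27.6   27.4] 0.006 136 104.0 [211. 134.  85.]
0.095 [477. 256.] [ 489.9 -390.1   78.4   
[... 3353 characters left out ...]
36. 60. 91.]
0.058 [159. 303.] [694.6 214.2  23.3  18.7] 1.182 72 70.0 [125. 125. 126.]
0.058 [268. 325.] [513.7 128.8 101.2  19. ] -0.03 515 63.0 [151.  68.  49.]
0.058 [241. 352.] [515.4 195.5 101.2  34.4] -0.026 1132 64.8 [169.  77.  53.]
0.058 [202. 391.] [517.4 282.4 101.5  34.1] -0.028 1354 64.8 [167.  78.  55.]
0.058 [ 57. 423.] [650.2 440.1 120.9  99.6] 1.553 4419 63.2 [133. 131. 130.]
0.058 [155. 438.] [519.4 373.3 101.4  18.1] -0.03 870 63.1 [146.  70.  52.]
0.058 [192. 428.] [483.5 332.   36.2   7.1] 1.434 109 65.6 [65. 50. 61.]
0.15 [302. 134.] [ 723.  -231.3   48.8   31.3] 0.767 328 168.7 [112.  50.  38.]
0.15 [250. 151.] [722.8 -58.3 124.7  67.6] -0.005 1501 250.2 [42. 43. 42.]
```

Run:
```python
from h import *
s=bot.observe();print(R.from_rotvec(s["tool_rot"]).as_matrix().round(3))
go(.528,.333,.16,.02)
```

```text
[[-0.915  0.404 -0.001]
 [ 0.404  0.915 -0.001]
 [ 0.    -0.001 -1.   ]]
lin [-348.5   -6.8   78.2] rot [-0.001 -0.    -0.436]
```

```bash
python3 -m crank '[{"linear":[-100,-2,10],"rot":[0,0,-0.11],"jaw":0.75},{"linear":[-348,-7,60],"rot":[0,0,-0.436],"jaw":0.75},{"linear":[-348,-7,60],"rot":[0,0,-0.436],"jaw":0.75},{"linear":[-348,-7,60],"rot":[0,0,-0.436],"jaw":0.75},{"linear":[-348,-7,60],"rot":[0,0,-0.436],"jaw":0.75},{"linear":[-348,-7,60],"rot":[0,0,-0.436],"jaw":0.75},{"linear":[-348,-7,78],"rot":[0,0,-0.436],"jaw":0.75},{"linear":[-348,-7,78],"rot":[0,0,-0.436],"jaw":0.75},{"linear":[-348,-7,78],"rot":[0,0,-0.436],"jaw":0.75},{"linear":[-348,-7,78],"rot":[0,0,-0.436],"jaw":0.75},{"linear":[-348,-7,78],"rot":[0,0,-0.436],"jaw":0.75},{"linear":[-348,-7,78],"rot":[0,0,-0.436],"jaw":0.75},{"linear":[-348,-7,78],"rot":[0,0,-0.436],"jaw":0.75},{"linear":[-348,-7,78],"rot":[0,0,-0.436],"jaw":0.75}]' 6
python3 - <<'E'
from h import *
import pickle
s=bot.observe();f=bot.grab_frame("wrist");pickle.dump((s,f),open("w1.pkl","wb"));cv2.imwrite("pics/w1.png",f["frame"])
go(.528,.333,.076,.02,s);print(s["tool_pos"],f["intrinsics"],f["T_tool_cam"].round(3),s["force"])
E
```

```text
time: 1.27
tool_pos: [0.5268, 0.3342, 0.1615]
tool_rot: [-0.034, 3.141, 0.001]
force: [0.1, -0.3, -0.1]
opening: 0.0662
grip_force: 0.0
lin [-1.1 -1.2 85.5] rot [0.    0.001 0.002]
[0.52683402 0.33415967 0.16145281] [[371.64829954   0.         316.23841397]
 [  0.         371.64829954 235.19767921]
 [  0.           0.           1.        ]] [[-0.001  0.948  0.318  0.083]
 [ 1.     0.001 -0.     0.   ]
 [-0.     0.318 -0.948 -0.145]
 [ 0.     0.     0.     1.   ]] [ 0.09336504 -0.31101051 -0.05067342]
```

View pics/w1.png

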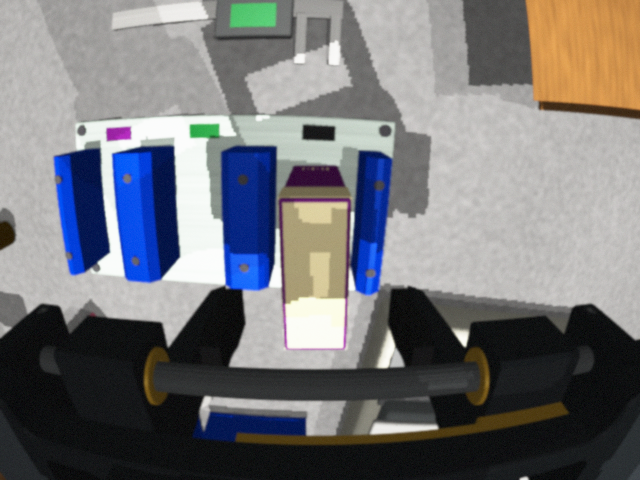

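The wrist view shows purple with its cream lid at (315,275), standing in the wide slot (black inlay at (318,132)). The fingers at (225,320) and (410,320) straddle it. I'll locate the gauge from this view too.

```bash
cat >> h.py <<'E'
def wcloud(s,f):
    d=f["depth"];v,u=np.mgrid[:480,:640];K=f["intrinsics"]
    x=(u-K[0,2])/K[0,0];y=(v-K[1,2])/K[1,1];t=np.hypot(x,y);k=np.where(t>1e-6,np.tan(t)/np.maximum(t,1e-6),1)
    p=np.stack([x*k*d,-y*k*d,-d],-1);T=f["T_tool_cam"];p=p@T[:3,:3].T+T[:3,3]
    w=R.from_rotvec(s["tool_rot"]).apply(p.reshape(-1,3)).reshape(p.shape)+s["tool_pos"];w[d==0]=np.nan;return w
def comps(w,lo,hi,mina=150,rng=(.3,.75,-.4,.42),im=None):
    m=((w[...,2]>lo)&(w[...,2]<hi)&(w[...,0]>rng[0])&(w[...,0]<rng[1])&(w[...,1]>rng[2])&(w[...,1]<rng[3])).astype(np.uint8)
    c,l,st,ce=cv2.connectedComponentsWithStats(m,connectivity=4)
    for i in range(1,c):
        if st[i,4]>mina:print(lo,ce[i].round(),*rect(w[l==i]))
E
python3 - <<'E'
from h import *
import pickle
w=wcloud(*pickle.load(open("w1.pkl","rb")))
comps(w,.062,.069);comps(w,.126,.134)
E
```

```text
0.062 [244. 219.] [518.8 283.8 101.   26.2] -0.033 4627 64.1
0.062 [132. 216.] [517.  197.4 101.   26.4] -0.027 3534 64.1
0.062 [ 64. 215.] [515.2 130.6 100.7  10.2] -0.022 879 63.9
0.062 [374. 224.] [520.9 374.7 100.   10.6] -0.031 1605 63.9
0.062 [390. 403.] [683.2 400.6  37.   20.1] -0.84 170 66.8
0.126 [315. 271.] [529.2 333.5  91.2  37. ] 0.027 10450 129.5
```

```bash
python3 -m crank '[{"linear":[-1,-1,30],"rot":[0,0,0],"jaw":0.75},{"linear":[-1,-1,60],"rot":[0,0,0],"jaw":0.75},{"linear":[-1,-1,85],"rot":[0,0,0],"jaw":0.75},{"linear":[-1,-1,85],"rot":[0,0,0],"jaw":0.75},{"linear":[-1,-1,85],"rot":[0,0,0],"jaw":0.75},{"linear":[-1,-1,85],"rot":[0,0,0],"jaw":0.35},{"linear":[-1,-1,85],"rot":[0,0,0],"jaw":0.35},{"linear":[-1,-1,85],"rot":[0,0,0],"jaw":0.35},{"linear":[-1,-1,85],"rot":[0,0,0],"jaw":0.35},{"linear":[-1,-1,85],"rot":[0,0,0],"jaw":0.35},{"linear":[-1,-1,85],"rot":[0,0,0],"jaw":0.35},{"linear":[-1,-1,85],"rot":[0,0,0],"jaw":0.35}]' 6
```

```text
time: 2.32
tool_pos: [0.5288, 0.3325, 0.0764]
tool_rot: [-0.032, 3.141, 0.001]
force: [-2.1, -1.1, 5.4]
opening: 0.0362
grip_force: 6.0
```

```bash
python3 -m crank '[{"linear":[0,0,-10],"rot":[0,0,0],"jaw":0.35},{"linear":[0,0,-30],"rot":[0,0,0],"jaw":0.35},{"linear":[0,0,-55],"rot":[0,0,0],"jaw":0.35},{"linear":[0,0,-85],"rot":[0,0,0],"jaw":0.35},{"linear":[0,0,-85],"rot":[0,0,0],"jaw":0.35},{"linear":[0,0,-85],"rot":[0,0,0],"jaw":0.35}]'
python3 - <<'E'
from h import *
s=bot.observe();print(s["force"],s["grip_force"],s["opening"]);go(.5155,.1592,.16,-.025,s)
E
```

```text
time: 2.82
tool_pos: [0.5291, 0.3325, 0.1623]
tool_rot: [-0.032, 3.139, 0.002]
force: [-0.3, 0.4, -2.1]
opening: 0.0363
grip_force: 6.0
[-0.33859546  0.37419608 -2.097368  ] 5.999382665759185 0.03625506409224448
lin [  17.1 -173.     2.1] rot [0.001 0.003 0.045]
```

```bash
python3 -m crank '[{"linear":[2,-15,0],"rot":[0,0,0.005],"jaw":0.35},{"linear":[5,-45,0],"rot":[0,0,0.01],"jaw":0.35},{"linear":[8,-78,0],"rot":[0,0,0.02],"jaw":0.35},{"linear":[11,-110,0],"rot":[0,0,0.03],"jaw":0.35},{"linear":[14,-140,0],"rot":[0,0,0.04],"jaw":0.35},{"linear":[16,-162,0],"rot":[0,0,0.045],"jaw":0.35},{"linear":[17,-173,2],"rot":[0,0,0.045],"jaw":0.35},{"linear":[17,-173,2],"rot":[0,0,0.045],"jaw":0.35},{"linear":[17,-173,2],"rot":[0,0,0.045],"jaw":0.35},{"linear":[17,-173,2],"rot":[0,0,0.045],"jaw":0.35},{"linear":[17,-173,2],"rot":[0,0,0.045],"jaw":0.35}]'
python3 - <<'E'
from h import *
import pickle
s=bot.observe();f=bot.grab_frame("wrist");pickle.dump((s,f),open("w2.pkl","wb"));cv2.imwrite("pics/w2.png",f["frame"])
w=wcloud(s,f);comps(w,.062,.069);comps(w,.2,.225,800)
print(np.nanmedian(w[250:290,305:325,2]))
print(s["force"],s["tool_pos"],s["tool_rot"]);go(.5155,.1592,.16,-.025,s)
f=bot.grab_frame("side");pickle.dump(f,open("s2.pkl","wb"));cv2.imwrite("pics/s2.png",f["frame"][250:480,100:420])
E
```

```text
time: 3.73
tool_pos: [0.515, 0.1602, 0.1584]
tool_rot: [-0.037, -3.141, -0.0]
force: [0.1, 0.5, -1.6]
opening: 0.036
grip_force: 6.0
0.062 [ 64. 140.] [425.2 -31.4  69.3  32.2] 0.401 402 65.5
0.062 [270. 192.] [486.2 130.6  42.4  10.2] -0.057 618 63.9
0.062 [373. 202.] [510.6 196.9  88.3  25.9] -0.011 2295 64.1
0.062 [483. 235.] [518.9 283.  100.5  26.6] -0.02 3677 64.2
0.062 [575. 236.] [520.8 373.7  99.7  10.8] -0.038 839 63.9
0.062 [ 48. 228.] [506.9 -61.5 106.7  49.4] 0.134 621 65.5
0.062 [106. 279.] [547.  -11.2  28.1  14.7] 0.515 196 65.5
0.2 [316. 311.] [492.  160.9  66.9  45.3] 1.553 17003 211.4
0.2 [316. 417.] [530.8 160.1  37.   20.4] 1.531 3475 211.5
0.21119708717930077
[ 0.10845957  0.53540622 -1.5933498 ] [0.51500818 0.16019007 0.15844547] [-3.65788149e-02 -3.14100222e+00 -2.89138776e-04]
lin [-0.5 -1.  -1.6] rot [ 0.    -0.     0.002]
```

View pics/w2.png

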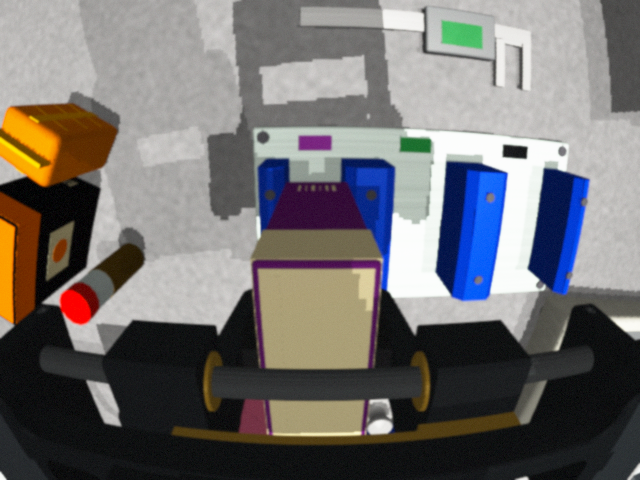

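The carton hangs square at (315,330), over the narrow slot (purple inlay at (315,143)). Lowering it slowly.

```bash
python3 -m crank '[{"linear":[-0.5,-1,5],"rot":[0,0,0],"jaw":0.35},{"linear":[-0.5,-1,10],"rot":[0,0,0],"jaw":0.35},{"linear":[-0.5,-1,14],"rot":[0,0,0],"jaw":0.35},{"linear":[-0.5,-1,18],"rot":[0,0,0],"jaw":0.35},{"linear":[-0.5,-1,22],"rot":[0,0,0],"jaw":0.35},{"linear":[-0.5,-1,26],"rot":[0,0,0],"jaw":0.35},{"linear":[-0.5,-1,30],"rot":[0,0,0],"jaw":0.35},{"linear":[-0.5,-1,34],"rot":[0,0,0],"jaw":0.35},{"linear":[-0.5,-1,38],"rot":[0,0,0],"jaw":0.35},{"linear":[-0.5,-1,42],"rot":[0,0,0],"jaw":0.35}]' 
python3 -m crank '[{"linear":[0,0,3],"rot":[0,0,0],"jaw":0.35},{"linear":[0,0,6],"rot":[0,0,0],"jaw":0.35},{"linear":[0,0,9],"rot":[0,0,0],"jaw":0.35},{"linear":[0,0,12],"rot":[0,0,0],"jaw":0.35}]'
```

```text
time: 4.67
tool_pos: [0.5156, 0.158, 0.1163]
tool_rot: [-0.039, -3.141, 0.0]
force: [0.4, -0.6, -0.3]
opening: 0.0363
grip_force: 6.0
time: 5.0
tool_pos: [0.5156, 0.158, 0.1045]
tool_rot: [0.039, 3.141, 0.0]
force: [-0.5, -0.5, -1.3]
opening: 0.0361
grip_force: 6.0
```

```bash
python3 -m crank '[{"linear":[0,1,3],"rot":[0,0,0],"jaw":0.35},{"linear":[0,1,7],"rot":[0,0,0],"jaw":0.35},{"linear":[0,1,11],"rot":[0,0,0],"jaw":0.35},{"linear":[0,1,15],"rot":[0,0,0],"jaw":0.35},{"linear":[0,1,18],"rot":[0,0,0],"jaw":0.35},{"linear":[0,1,21],"rot":[0,0,0],"jaw":0.35},{"linear":[0,1,23],"rot":[0,0,0],"jaw":0.35},{"linear":[0,1,25],"rot":[0,0,0],"jaw":0.35},{"linear":[0,1,26],"rot":[0,0,0],"jaw":0.35}]'
python3 -m crank '[{"linear":[0,0,0.5],"rot":[0,0,0],"jaw":0.35},{"linear":[0,0,1],"rot":[0,0,0],"jaw":0.35},{"linear":[0,0,1.5],"rot":[0,0,0],"jaw":0.35}]'
```

```text
time: 5.75
tool_pos: [0.5156, 0.159, 0.0785]
tool_rot: [-0.039, -3.141, -0.0]
force: [0.0, -0.5, -0.8]
opening: 0.0358
grip_force: 6.0
time: 6.0
tool_pos: [0.5157, 0.159, 0.0773]
tool_rot: [0.039, 3.141, 0.0]
force: [0.6, 1.2, -1.4]
opening: 0.0357
grip_force: 6.0
```

```bash
python3 -m crank '[{"linear":[0,0,0.4],"rot":[0,0,0],"jaw":0.35},{"linear":[0,0,0.8],"rot":[0,0,0],"jaw":0.35},{"linear":[0,0,0.8],"rot":[0,0,0],"jaw":0.35}]'
python3 -m crank '[{"linear":[0,0,0.4],"rot":[0,0,0],"jaw":0.35},{"linear":[0,0,0.8],"rot":[0,0,0],"jaw":0.35},{"linear":[0,0,0.8],"rot":[0,0,0],"jaw":0.35}]'
```

```text
time: 6.25
tool_pos: [0.5157, 0.159, 0.0765]
tool_rot: [0.039, 3.141, 0.0]
force: [-0.1, -0.5, -1.9]
opening: 0.0357
grip_force: 6.0
time: 6.5
tool_pos: [0.5157, 0.159, 0.0763]
tool_rot: [0.039, 3.141, -0.0]
force: [-3.4, -1.3, 6.8]
opening: 0.0359
grip_force: 6.0
```

```bash
python3 -m crank '[{"linear":[0,0,-0.3],"rot":[0,0,0],"jaw":0.45},{"linear":[0,0,-0.3],"rot":[0,0,0],"jaw":0.5},{"linear":[0,0,-0.3],"rot":[0,0,0],"jaw":0.6},{"linear":[0,0,-0.3],"rot":[0,0,0],"jaw":0.6},{"linear":[0,0,-0.3],"rot":[0,0,0],"jaw":0.6},{"linear":[0,0,-20],"rot":[0,0,0],"jaw":0.6},{"linear":[0,0,-50],"rot":[0,0,0],"jaw":0.65},{"linear":[0,0,-90],"rot":[0,0,0],"jaw":0.7},{"linear":[0,0,-120],"rot":[0,0,0],"jaw":0.8},{"linear":[0,0,-120],"rot":[0,0,0],"jaw":0.8},{"linear":[0,0,-120],"rot":[0,0,0],"jaw":0.8}]'
python3 - <<'E'
from h import *
import pickle
s=bot.observe();f=bot.grab_frame("wrist");pickle.dump((s,f),open("w3.pkl","wb"));cv2.imwrite("pics/w3.png",f["frame"])
w=wcloud(s,f);comps(w,.062,.069,600);comps(w,.125,.134,600);comps(w,.114,.124,400)
go(.510,-.086,.18,-.437,s)
E
```

```text
time: 7.42
tool_pos: [0.5161, 0.1591, 0.1966]
tool_rot: [0.039, 3.139, 0.0]
force: [-0.4, 0.0, 0.5]
opening: 0.071
grip_force: 0.0
0.062 [278. 218.] [515.1 129.8 100.1  10.1] -0.03 1244 63.8
0.062 [363. 218.] [516.7 196.7 100.1  26.2] -0.026 3693 64.1
0.062 [466. 219.] [519.  283.5 100.3  26.6] -0.018 3023 64.2
0.062 [552. 221.] [521.3 373.8 100.1  10.3] -0.027 734 64.0
0.125 [316. 245.] [516.  159.2  91.2  37. ] -0.021 8045 129.4
0.114 [ 24. 240.] [510.2 -84.9  91.7  61.7] -0.43 4870 119.3
0.114 [230. 420.] [684.2  73.6  86.2  49.2] -0.914 2737 119.3
lin [   0.  -245.1   16.6] rot [0.001 0.003 0.412]
```

View pics/w3.png

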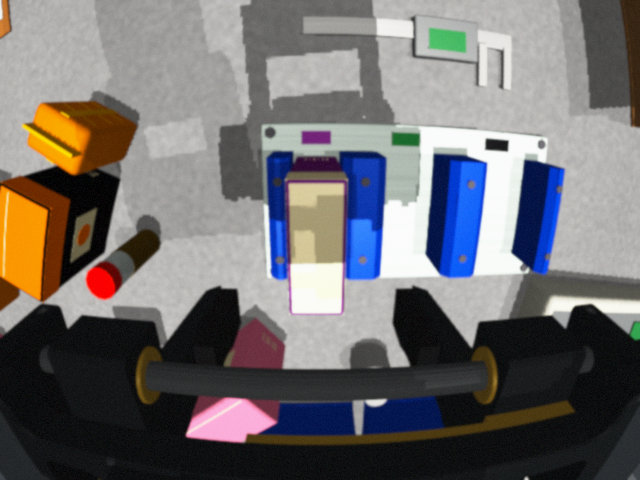

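Purple is seated at (516,245): top 129.4 mm, y 159.2, square. Black shows at (40,240) with its orange lid, the foil at (80,135) and the red-capped tube at (105,280).

```bash
python3 -m crank '[{"linear":[0,-20,0],"rot":[0,0,0.03],"jaw":0.83},{"linear":[0,-60,0],"rot":[0,0,0.1],"jaw":0.83},{"linear":[0,-100,0],"rot":[0,0,0.18],"jaw":0.83},{"linear":[0,-140,0],"rot":[0,0,0.25],"jaw":0.83},{"linear":[0,-180,0],"rot":[0,0,0.32],"jaw":0.83},{"linear":[0,-220,5],"rot":[0,0,0.38],"jaw":0.83},{"linear":[0,-244.5,20],"rot":[0,0,0.41],"jaw":0.83},{"linear":[0,-244.5,36],"rot":[0,0,0.41],"jaw":0.83},{"linear":[0,-244.5,36],"rot":[0,0,0.41],"jaw":0.83},{"linear":[0,-244.5,36],"rot":[0,0,0.41],"jaw":0.83},{"linear":[0,-244.5,36],"rot":[0,0,0.41],"jaw":0.83}]'
python3 - <<'E'
from h import *
import pickle
s=bot.observe();f=bot.grab_frame("wrist");pickle.dump((s,f),open("w4.pkl","wb"));cv2.imwrite("pics/w4.png",f["frame"])
w=wcloud(s,f);comps(w,.114,.124,400);comps(w,.1,.108,100)
go(.5102,-.0853,.067,-.434,s);print(s["opening"])
E
```

```text
time: 8.38
tool_pos: [0.5096, -0.0847, 0.1596]
tool_rot: [-0.676, -3.067, -0.0]
force: [-0.4, -0.5, 0.2]
opening: 0.0733
grip_force: 0.0
0.114 [630. 120.] [511.5 142.1  94.8  28.5] -0.318 1139 118.4
0.114 [314. 263.] [510.5 -86.1  91.6  61.3] -0.436 16321 119.5
0.114 [ 97. 307.] [ 475.9 -231.7   49.5   16.6] 1.228 1144 119.1
0.1 [617. 127.] [513.9 141.8  93.   20.4] -0.231 899 104.1
0.1 [316. 109.] [431.  -48.4  60.3   3.5] 1.009 614 102.3
0.1 [316. 186.] [469.4 -66.7  61.    0.9] 1.132 284 103.6
0.1 [441. 271.] [550.6 -17.9  29.4  28.6] -0.178 1557 104.2
0.1 [116. 296.] [ 473.4 -226.5   55.6   23.1] 0.788 473 104.3
lin [-0.9 -0.3 92.6] rot [ 0.    -0.001  0.   ]
0.07328344717225897
```

View pics/w4.png

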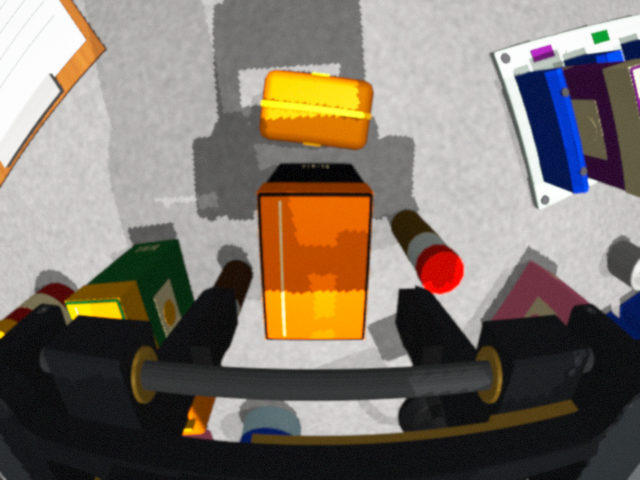

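The black carton (orange lid, black body) is at (315,265). The open fingers are clear of the red tube at (440,270) and of tube_a behind the left finger. Descending to grasp.

```bash
python3 -m crank '[{"linear":[-1.3,-0.7,10],"rot":[0,0,0],"jaw":0.83},{"linear":[-1.3,-0.7,35],"rot":[0,0,0],"jaw":0.83},{"linear":[-1.3,-0.7,60],"rot":[0,0,0],"jaw":0.83},{"linear":[-1.3,-0.7,80],"rot":[0,0,0],"jaw":0.83},{"linear":[-1.3,-0.7,92],"rot":[0,0,0],"jaw":0.83},{"linear":[-1.3,-0.7,92],"rot":[0,0,0],"jaw":0.83},{"linear":[-1.3,-0.7,92],"rot":[0,0,0],"jaw":0.6},{"linear":[-1.3,-0.7,92],"rot":[0,0,0],"jaw":0.6},{"linear":[-1.3,-0.7,92],"rot":[0,0,0],"jaw":0.6},{"linear":[-1.3,-0.7,92],"rot":[0,0,0],"jaw":0.6},{"linear":[-1.3,-0.7,92],"rot":[0,0,0],"jaw":0.6},{"linear":[-1.3,-0.7,92],"rot":[0,0,0],"jaw":0.6}]' 7
python3 -m crank '[{"linear":[0,0,-5],"rot":[0,0,0],"jaw":0.6},{"linear":[0,0,-25],"rot":[0,0,0],"jaw":0.6},{"linear":[0,0,-60],"rot":[0,0,0],"jaw":0.6},{"linear":[0,0,-100],"rot":[0,0,0],"jaw":0.6},{"linear":[0,0,-135],"rot":[0,0,0],"jaw":0.6},{"linear":[0,0,-150],"rot":[0,0,0],"jaw":0.6},{"linear":[0,0,-150],"rot":[0,0,0],"jaw":0.6},{"linear":[0,0,-150],"rot":[0,0,0],"jaw":0.6}]'
python3 - <<'E'
from h import *
s=bot.observe();go(.5202,.333,.217,-.025,s)
E
```

```text
time: 9.43
tool_pos: [0.511, -0.0866, 0.0685]
tool_rot: [0.677, 3.066, -0.0]
force: [0.0, 2.0, 6.0]
opening: 0.06
grip_force: 7.0
time: 10.1
tool_pos: [0.5101, -0.0865, 0.2172]
tool_rot: [-0.678, -3.067, 0.0]
force: [0.9, 0.8, -3.1]
opening: 0.0601
grip_force: 7.0
lin [1.676e+02 3.847e+02 2.000e-01] rot [-0.   -0.   -0.41]
```

```bash
python3 -m crank '[{"linear":[4,10,0],"rot":[0,0,0],"jaw":0.6},{"linear":[14,32,0],"rot":[0,0,-0.03],"jaw":0.6},{"linear":[28,64,0],"rot":[0,0,-0.07],"jaw":0.6},{"linear":[43,99,0],"rot":[0,0,-0.11],"jaw":0.6},{"linear":[58,134,0],"rot":[0,0,-0.15],"jaw":0.6},{"linear":[74,169,0],"rot":[0,0,-0.19],"jaw":0.6},{"linear":[89,204,0],"rot":[0,0,-0.23],"jaw":0.6},{"linear":[104,239,0],"rot":[0,0,-0.27],"jaw":0.6},{"linear":[119,274,0],"rot":[0,0,-0.31],"jaw":0.6},{"linear":[134,308,0],"rot":[0,0,-0.35],"jaw":0.6},{"linear":[148,340,0],"rot":[0,0,-0.39],"jaw":0.6},{"linear":[159,365,0],"rot":[0,0,-0.41],"jaw":0.6},{"linear":[165,379,0],"rot":[0,0,-0.41],"jaw":0.6},{"linear":[167,385,0],"rot":[0,0,-0.41],"jaw":0.6},{"linear":[167,385,15],"rot":[0,0,-0.41],"jaw":0.6},{"linear":[167,385,35],"rot":[0,0,-0.41],"jaw":0.6},{"linear":[167,385,55],"rot":[0,0,-0.41],"jaw":0.6},{"linear":[167,385,55],"rot":[0,0,-0.41],"jaw":0.6},{"linear":[167,385,55],"rot":[0,0,-0.41],"jaw":0.6}]'
python3 - <<'E'
from h import *
s=bot.observe();go(.5206,.333,.077,-.025,s)
f=bot.grab_frame("wrist");w=wcloud(s,f);comps(w,.062,.069,600);comps(w,.2,.24,800);comps(w,.125,.134,300)
E
```

```text
time: 11.68
tool_pos: [0.5205, 0.3323, 0.1614]
tool_rot: [-0.04, -3.138, 0.002]
force: [-0.3, 0.1, -1.9]
opening: 0.0602
grip_force: 7.0
lin [-0.3  0.8 84.4] rot [-0.001 -0.003 -0.   ]
0.062 [241. 188.] [489.  284.6  40.9  25.5] -0.007 1456 64.2
0.062 [137. 232.] [517.  197.6 101.2  26.6] -0.019 3392 64.1
0.2 [317. 314.] [497.2 333.4 123.4  46.2] 1.544 35012 212.5
0.2 [ 49. 327.] [489.4 255.1  15.9  11.6] 0.605 1590 233.0
0.2 [584. 328.] [493.7 411.9  15.7  11.9] -0.679 1636 232.9
0.2 [192. 413.] [517.4 295.4  30.5   1.9] -0.049 1225 230.8
0.2 [441. 410.] [519.2 370.2  30.5   1.9] 0.003 1064 230.1
0.2 [316. 417.] [538.7 332.1  61.2  21.1] 1.533 5554 212.2
0.125 [316. 192.] [474.8 334.1  59.    1.1] 1.544 467 130.1
0.125 [ 49. 258.] [515.5 159.6  90.6  38.9] -0.033 4856 129.3
```

```bash
python3 -m crank '[{"linear":[0,1,5],"rot":[0,0,0],"jaw":0.6},{"linear":[0,1,11],"rot":[0,0,0],"jaw":0.6},{"linear":[0,1,17],"rot":[0,0,0],"jaw":0.6},{"linear":[0,1,21],"rot":[0,0,0],"jaw":0.6},{"linear":[0,1,25],"rot":[0,0,0],"jaw":0.6},{"linear":[0,1,29],"rot":[0,0,0],"jaw":0.6},{"linear":[0,1,33],"rot":[0,0,0],"jaw":0.6},{"linear":[0,1,37],"rot":[0,0,0],"jaw":0.6},{"linear":[0,1,41],"rot":[0,0,0],"jaw":0.6},{"linear":[0,1,45],"rot":[0,0,0],"jaw":0.6}]'
python3 -m crank '[{"linear":[0,0,4],"rot":[0,0,0],"jaw":0.6},{"linear":[0,0,8],"rot":[0,0,0],"jaw":0.6},{"linear":[0,0,12],"rot":[0,0,0],"jaw":0.6},{"linear":[0,0,16],"rot":[0,0,0],"jaw":0.6},{"linear":[0,0,20],"rot":[0,0,0],"jaw":0.6},{"linear":[0,0,24],"rot":[0,0,0],"jaw":0.6},{"linear":[0,0,28],"rot":[0,0,0],"jaw":0.6},{"linear":[0,0,31],"rot":[0,0,0],"jaw":0.6},{"linear":[0,0,33],"rot":[0,0,0],"jaw":0.6}]'
```

```text
time: 12.57
tool_pos: [0.5212, 0.3339, 0.1172]
tool_rot: [0.039, 3.141, 0.0]
force: [0.2, 0.5, -3.2]
opening: 0.0603
grip_force: 7.0
time: 13.32
tool_pos: [0.5211, 0.3339, 0.0841]
tool_rot: [-0.039, -3.141, 0.0]
force: [0.4, -0.7, -2.2]
opening: 0.0597
grip_force: 7.0
```

```bash
python3 -m crank '[{"linear":[0,-0.8,1.5],"rot":[0,0,0],"jaw":0.6},{"linear":[0,-0.8,3],"rot":[0,0,0],"jaw":0.6},{"linear":[0,-0.8,4],"rot":[0,0,0],"jaw":0.6},{"linear":[0,-0.8,4.7],"rot":[0,0,0],"jaw":0.6},{"linear":[0,-0.8,5.2],"rot":[0,0,0],"jaw":0.6}]'
python3 -m crank '[{"linear":[0,0,0.4],"rot":[0,0,0],"jaw":0.6},{"linear":[0,0,0.7],"rot":[0,0,0],"jaw":0.6},{"linear":[0,0,0.7],"rot":[0,0,0],"jaw":0.6}]'
```

```text
time: 13.73
tool_pos: [0.5212, 0.3331, 0.0794]
tool_rot: [0.039, 3.141, 0.0]
force: [-0.1, 0.9, -2.2]
opening: 0.0598
grip_force: 7.0
time: 13.98
tool_pos: [0.5212, 0.3331, 0.0787]
tool_rot: [0.039, 3.141, 0.0]
force: [0.1, -0.5, -2.8]
opening: 0.06
grip_force: 7.0
```

```bash
python3 -m crank '[{"linear":[0,0,0.4],"rot":[0,0,0],"jaw":0.6},{"linear":[0,0,0.7],"rot":[0,0,0],"jaw":0.6},{"linear":[0,0,0.7],"rot":[0,0,0],"jaw":0.6}]'
python3 - <<'E'
from h import *
print(bot.observe()["force"])
E
```

```text
time: 14.23
tool_pos: [0.5212, 0.3332, 0.0786]
tool_rot: [0.039, 3.141, 0.0]
force: [-3.6, -0.8, 5.0]
opening: 0.0601
grip_force: 7.0
[-3.60341426 -0.79194894  4.99743585]
```

```bash
python3 -m crank '[{"linear":[0,0,-0.4],"rot":[0,0,0],"jaw":0.7},{"linear":[0,0,-0.4],"rot":[0,0,0],"jaw":0.75},{"linear":[0,0,-0.4],"rot":[0,0,0],"jaw":0.83},{"linear":[0,0,-0.4],"rot":[0,0,0],"jaw":0.83},{"linear":[0,0,-0.4],"rot":[0,0,0],"jaw":0.83},{"linear":[0,0,-20],"rot":[0,0,0],"jaw":0.83},{"linear":[0,0,-50],"rot":[0,0,0],"jaw":0.83},{"linear":[0,0,-85],"rot":[0,0,0],"jaw":0.83},{"linear":[0,0,-105],"rot":[0,0,0],"jaw":0.83},{"linear":[0,0,-105],"rot":[0,0,0],"jaw":0.83},{"linear":[0,0,-105],"rot":[0,0,0],"jaw":0.83}]'
python3 - <<'E'
from h import *
s=bot.observe();f=bot.grab_frame("wrist")
w=wcloud(s,f);comps(w,.062,.069,600);comps(w,.125,.134,600)
go(.512,-.2435,.17,-.303,s)
E
```

```text
time: 15.15
tool_pos: [0.5214, 0.3332, 0.1835]
tool_rot: [0.039, 3.14, 0.001]
force: [-0.3, 0.7, -0.0]
opening: 0.0732
grip_force: 0.0
0.062 [249. 221.] [518.9 282.5 100.8  25.5] -0.053 3593 64.2
0.062 [372. 217.] [521.4 376.4 100.7  10.1] 0.029 955 64.0
0.062 [147. 223.] [516.9 197.2 100.5  26.2] -0.022 3082 64.1
0.125 [316. 251.] [520.2 333.4  91.   61.1] -0.027 14808 129.5
0.125 [ 66. 250.] [516.  159.5  91.7  38.4] -0.021 4932 129.3
lin [  -4.9 -576.8   13.2] rot [0.001 0.001 0.278]
```

```bash
python3 -m crank '[{"linear":[0,-15,0],"rot":[0,0,0],"jaw":0.68},{"linear":[0,-50,0],"rot":[0,0,0.02],"jaw":0.68},{"linear":[-1,-90,0],"rot":[0,0,0.04],"jaw":0.68},{"linear":[-1,-130,0],"rot":[0,0,0.06],"jaw":0.68},{"linear":[-2,-170,0],"rot":[0,0,0.08],"jaw":0.68},{"linear":[-2,-210,0],"rot":[0,0,0.1],"jaw":0.68},{"linear":[-2,-250,0],"rot":[0,0,0.12],"jaw":0.68},{"linear":[-3,-290,0],"rot":[0,0,0.14],"jaw":0.68},{"linear":[-3,-330,0],"rot":[0,0,0.16],"jaw":0.68},{"linear":[-3,-370,0],"rot":[0,0,0.18],"jaw":0.68},{"linear":[-4,-410,0],"rot":[0,0,0.2],"jaw":0.68},{"linear":[-4,-450,0],"rot":[0,0,0.22],"jaw":0.68},{"linear":[-4,-490,0],"rot":[0,0,0.24],"jaw":0.68},{"linear":[-5,-525,0],"rot":[0,0,0.26],"jaw":0.68},{"linear":[-5,-555,5],"rot":[0,0,0.278],"jaw":0.68},{"linear":[-5,-577,15],"rot":[0,0,0.278],"jaw":0.68},{"linear":[-5,-577,22],"rot":[0,0,0.278],"jaw":0.68},{"linear":[-5,-577,22],"rot":[0,0,0.278],"jaw":0.68},{"linear":[-5,-577,22],"rot":[0,0,0.278],"jaw":0.68},{"linear":[-5,-577,22],"rot":[0,0,0.278],"jaw":0.68}]'
python3 - <<'E'
from h import *
s=bot.observe();f=bot.grab_frame("wrist");cv2.imwrite("pics/w5.png",f["frame"])
w=wcloud(s,f);comps(w,.114,.124,400);comps(w,.1,.108,100)
go(.512,-.2435,.068,-.303,s);print(s["opening"])
E
```

```text
time: 16.87
tool_pos: [0.512, -0.2426, 0.161]
tool_rot: [-0.472, -3.106, -0.001]
force: [0.2, -0.1, 0.3]
opening: 0.0601
grip_force: 0.0
0.114 [313. 261.] [ 512.  -244.1   90.8   49.2] -0.31 13009 119.5
0.1 [567.  53.] [431.5 -48.   62.    4.4] 1.017 415 102.1
0.1 [313. 185.] [ 469.1 -230.2   48.4    1.1] 1.256 292 104.2
0.1 [621. 215.] [550.4 -18.1  30.9  28.7] 0.891 847 104.1
0.1 [434. 251.] [ 529.8 -172.6   29.6   29.1] 0.476 1692 104.2
0.1 [113. 276.] [ 485.5 -375.8   69.7   48.4] -0.001 4462 107.0
lin [-0.3 -0.8 93. ] rot [ 0.    -0.     0.002]
0.06014338250923447
```

View pics/w5.png

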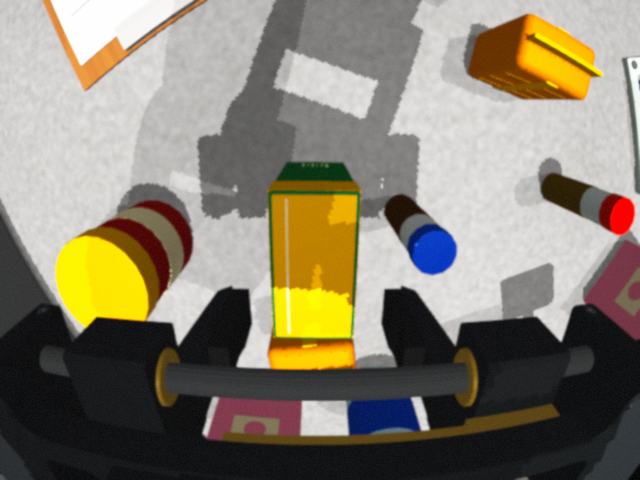

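Green (gold lid, green body) is at (315,265), centred between the fingers, with the blue tube at (430,245) clear. Descending to grasp.

```bash
python3 -m crank '[{"linear":[-0.4,-1.2,10],"rot":[0,0,0],"jaw":0.68},{"linear":[-0.4,-1.2,35],"rot":[0,0,0],"jaw":0.68},{"linear":[-0.4,-1.2,60],"rot":[0,0,0],"jaw":0.68},{"linear":[-0.4,-1.2,80],"rot":[0,0,0],"jaw":0.68},{"linear":[-0.4,-1.2,92.5],"rot":[0,0,0],"jaw":0.68},{"linear":[-0.4,-1.2,92.5],"rot":[0,0,0],"jaw":0.68},{"linear":[-0.4,-1.2,92.5],"rot":[0,0,0],"jaw":0.48},{"linear":[-0.4,-1.2,92.5],"rot":[0,0,0],"jaw":0.48},{"linear":[-0.4,-1.2,92.5],"rot":[0,0,0],"jaw":0.48},{"linear":[-0.4,-1.2,92.5],"rot":[0,0,0],"jaw":0.48},{"linear":[-0.4,-1.2,92.5],"rot":[0,0,0],"jaw":0.48},{"linear":[-0.4,-1.2,92.5],"rot":[0,0,0],"jaw":0.48}]' 6.5
python3 -m crank '[{"linear":[0,0,-5],"rot":[0,0,0],"jaw":0.48},{"linear":[0,0,-25],"rot":[0,0,0],"jaw":0.48},{"linear":[0,0,-60],"rot":[0,0,0],"jaw":0.48},{"linear":[0,0,-100],"rot":[0,0,0],"jaw":0.48},{"linear":[0,0,-135],"rot":[0,0,0],"jaw":0.48},{"linear":[0,0,-155],"rot":[0,0,0],"jaw":0.48},{"linear":[0,0,-155],"rot":[0,0,0],"jaw":0.48},{"linear":[0,0,-155],"rot":[0,0,0],"jaw":0.48}]'
python3 - <<'E'
from h import *
s=bot.observe();go(.5179,.2402,.220,-.025,s)
E
```

```text
time: 17.92
tool_pos: [0.5123, -0.2453, 0.0695]
tool_rot: [0.474, 3.104, -0.001]
force: [-0.2, 1.9, 6.4]
opening: 0.0481
grip_force: 6.5
time: 18.58
tool_pos: [0.5117, -0.2451, 0.2234]
tool_rot: [0.474, 3.105, -0.0]
force: [0.8, -0.3, -2.7]
opening: 0.0475
grip_force: 6.5
lin [138.9 465.    3.2] rot [-0.     0.    -0.278]
```

```bash
python3 -m crank '[{"linear":[3,10,0],"rot":[0,0,0],"jaw":0.48},{"linear":[10,34,0],"rot":[0,0,-0.02],"jaw":0.48},{"linear":[20,68,0],"rot":[0,0,-0.04],"jaw":0.48},{"linear":[31,105,0],"rot":[0,0,-0.06],"jaw":0.48},{"linear":[42,142,0],"rot":[0,0,-0.08],"jaw":0.48},{"linear":[53,179,0],"rot":[0,0,-0.11],"jaw":0.48},{"linear":[64,216,0],"rot":[0,0,-0.13],"jaw":0.48},{"linear":[75,253,0],"rot":[0,0,-0.15],"jaw":0.48},{"linear":[87,290,0],"rot":[0,0,-0.17],"jaw":0.48},{"linear":[98,327,0],"rot":[0,0,-0.2],"jaw":0.48},{"linear":[109,364,0],"rot":[0,0,-0.22],"jaw":0.48},{"linear":[120,401,0],"rot":[0,0,-0.25],"jaw":0.48},{"linear":[130,434,0],"rot":[0,0,-0.27],"jaw":0.48},{"linear":[136,455,0],"rot":[0,0,-0.278],"jaw":0.48},{"linear":[139,465,3],"rot":[0,0,-0.278],"jaw":0.48},{"linear":[139,465,3],"rot":[0,0,-0.278],"jaw":0.48},{"linear":[139,465,15],"rot":[0,0,-0.278],"jaw":0.48},{"linear":[139,465,35],"rot":[0,0,-0.278],"jaw":0.48},{"linear":[139,465,50],"rot":[0,0,-0.278],"jaw":0.48},{"linear":[139,465,50],"rot":[0,0,-0.278],"jaw":0.48}]'
python3 -m crank '[{"linear":[0,0,0],"rot":[0,0,0],"jaw":0.48},{"linear":[0,0,0],"rot":[0,0,0],"jaw":0.48}]'
python3 - <<'E'
from h import *
s=bot.observe();go(.5179,.2400,.0795,-.025,s)
f=bot.grab_frame("wrist");w=wcloud(s,f);comps(w,.062,.069,600);comps(w,.125,.134,300);comps(w,.2,.24,2500)
E
```

```text
time: 20.25
tool_pos: [0.5163, 0.2383, 0.1698]
tool_rot: [-0.042, -3.134, 0.003]
force: [-0.1, 0.2, -2.8]
opening: 0.048
grip_force: 6.5
time: 20.42
tool_pos: [0.5182, 0.2395, 0.1743]
tool_rot: [0.041, 3.141, 0.0]
force: [0.1, -0.1, -1.7]
opening: 0.0478
grip_force: 6.5
lin [ 0.4  0.5 94.8] rot [ 0.     0.001 -0.001]
0.062 [253. 189.] [491.9 197.4  50.9  25.9] -0.056 1646 64.2
0.062 [380. 188.] [494.4 284.6  51.3  25.4] -0.007 1697 64.2
0.125 [180. 254.] [515.6 159.3  90.9  37.9] -0.027 7882 129.4
0.125 [470. 254.] [519.6 333.4  89.9  61.8] -0.026 12153 129.5
0.2 [317. 303.] [494.9 240.5  82.2  46.2] 1.541 25914 224.0
0.2 [316. 417.] [537.7 239.2  49.2  22.1] 1.526 4447 224.3
```

```bash
python3 -m crank '[{"linear":[0.3,0.6,8],"rot":[0,0,0],"jaw":0.48},{"linear":[0.3,0.6,18],"rot":[0,0,0],"jaw":0.48},{"linear":[0.3,0.6,26],"rot":[0,0,0],"jaw":0.48},{"linear":[0.3,0.6,31],"rot":[0,0,0],"jaw":0.48},{"linear":[0.3,0.6,35],"rot":[0,0,0],"jaw":0.48},{"linear":[0.3,0.6,39],"rot":[0,0,0],"jaw":0.48},{"linear":[0.3,0.6,43],"rot":[0,0,0],"jaw":0.48},{"linear":[0.3,0.6,47],"rot":[0,0,0],"jaw":0.48},{"linear":[0.3,0.6,51],"rot":[0,0,0],"jaw":0.48},{"linear":[0.3,0.6,55],"rot":[0,0,0],"jaw":0.48}]'
python3 -m crank '[{"linear":[0,0,4],"rot":[0,0,0],"jaw":0.48},{"linear":[0,0,8],"rot":[0,0,0],"jaw":0.48},{"linear":[0,0,12],"rot":[0,0,0],"jaw":0.48},{"linear":[0,0,16],"rot":[0,0,0],"jaw":0.48},{"linear":[0,0,20],"rot":[0,0,0],"jaw":0.48},{"linear":[0,0,24],"rot":[0,0,0],"jaw":0.48},{"linear":[0,0,28],"rot":[0,0,0],"jaw":0.48},{"linear":[0,0,31],"rot":[0,0,0],"jaw":0.48},{"linear":[0,0,33],"rot":[0,0,0],"jaw":0.48}]'
```

```text
time: 21.3
tool_pos: [0.5176, 0.2408, 0.1182]
tool_rot: [0.039, 3.141, 0.0]
force: [0.2, -0.1, -1.8]
opening: 0.048
grip_force: 6.5
time: 22.05
tool_pos: [0.5175, 0.2408, 0.085]
tool_rot: [-0.039, -3.141, 0.0]
force: [0.1, -0.1, -1.6]
opening: 0.0484
grip_force: 6.5
```

Floor is expected near z = 0.0795.

```bash
python3 -m crank '[{"linear":[0,-0.5,1.5],"rot":[0,0,0],"jaw":0.48},{"linear":[0,-0.5,3],"rot":[0,0,0],"jaw":0.48},{"linear":[0,-0.5,4],"rot":[0,0,0],"jaw":0.48},{"linear":[0,-0.5,4.6],"rot":[0,0,0],"jaw":0.48},{"linear":[0,-0.5,5],"rot":[0,0,0],"jaw":0.48},{"linear":[0,-0.5,5],"rot":[0,0,0],"jaw":0.48}]'
python3 -m crank '[{"linear":[0,0,0.4],"rot":[0,0,0],"jaw":0.48},{"linear":[0,0,0.7],"rot":[0,0,0],"jaw":0.48},{"linear":[0,0,0.7],"rot":[0,0,0],"jaw":0.48}]'
```

```text
time: 22.55
tool_pos: [0.5176, 0.2403, 0.0805]
tool_rot: [0.039, 3.141, -0.0]
force: [-0.6, -0.5, -2.4]
opening: 0.0478
grip_force: 6.5
time: 22.8
tool_pos: [0.5176, 0.2403, 0.0798]
tool_rot: [0.039, 3.141, -0.0]
force: [-0.2, -0.1, -2.3]
opening: 0.0479
grip_force: 6.5
```

```bash
python3 -m crank '[{"linear":[0,0,0.4],"rot":[0,0,0],"jaw":0.48},{"linear":[0,0,0.7],"rot":[0,0,0],"jaw":0.48},{"linear":[0,0,0.7],"rot":[0,0,0],"jaw":0.48}]'
```

```text
time: 23.05
tool_pos: [0.5176, 0.2403, 0.0795]
tool_rot: [0.039, 3.141, -0.0]
force: [-2.3, 0.4, 2.2]
opening: 0.0482
grip_force: 6.5
```

```bash
python3 -m crank '[{"linear":[0,0,0],"rot":[0,0,0],"jaw":0.58},{"linear":[0,0,0],"rot":[0,0,0],"jaw":0.63},{"linear":[0,0,0],"rot":[0,0,0],"jaw":0.68},{"linear":[0,0,0],"rot":[0,0,0],"jaw":0.68},{"linear":[0,0,0],"rot":[0,0,0],"jaw":0.68},{"linear":[0,0,-20],"rot":[0,0,0],"jaw":0.68},{"linear":[0,0,-50],"rot":[0,0,0],"jaw":0.68},{"linear":[0,0,-85],"rot":[0,0,0],"jaw":0.68},{"linear":[0,0,-120],"rot":[0,0,0],"jaw":0.68},{"linear":[0,0,-140],"rot":[0,0,0],"jaw":0.68},{"linear":[0,0,-140],"rot":[0,0,0],"jaw":0.68},{"linear":[0,0,-140],"rot":[0,0,0],"jaw":0.68}]'
python3 - <<'E'
from h import *
s=bot.observe();f=bot.grab_frame("wrist");cv2.imwrite("pics/w6.png",f["frame"])
w=wcloud(s,f);comps(w,.062,.069,600);comps(w,.125,.134,600)
f=bot.grab_frame("side");cv2.imwrite("pics/s6.png",f["frame"]);w=cloud(f);comps(w,.1,.112,100);comps(w,.115,.134,100)
E
```

```text
time: 24.05
tool_pos: [0.5177, 0.2404, 0.2196]
tool_rot: [0.039, 3.14, 0.001]
force: [-0.9, 0.1, -0.6]
opening: 0.0601
grip_force: 0.0
0.062 [265. 212.] [516.7 196.6 100.7  26.3] -0.022 3231 64.1
0.062 [367. 211.] [518.5 283.4 100.2  26.5] -0.019 3119 64.2
0.125 [316. 233.] [517.2 240.8  91.7  49.1] -0.033 9090 129.5
0.125 [200. 234.] [516.  159.3  91.8  37.7] -0.024 5918 129.4
0.125 [446. 234.] [520.6 333.3  91.8  61.6] -0.029 9453 129.5
0.1 [303. 249.] [549.  -18.2  29.2  28.9] -1.264 169 105.5
0.1 [256. 332.] [508.1 174.   96.6  34.7] 0.376 192 106.9
0.1 [ 51. 363.] [711.6 398.2  79.2  46.4] -0.086 958 101.0
0.1 [223. 371.] [505.8 258.5 100.8  41.8] 0.463 203 106.6
0.1 [190. 422.] [474.2 333.7  60.5   6.6] 1.451 156 106.5
0.115 [253. 316.] [514.4 158.2  91.9  38.1] -0.024 1337 130.4
0.115 [216. 352.] [515.2 239.6  91.9  49.6] -0.03 2020 130.6
0.115 [167. 398.] [519.  332.2  92.3  60.9] -0.027 3024 130.6
```

View pics/s6.png

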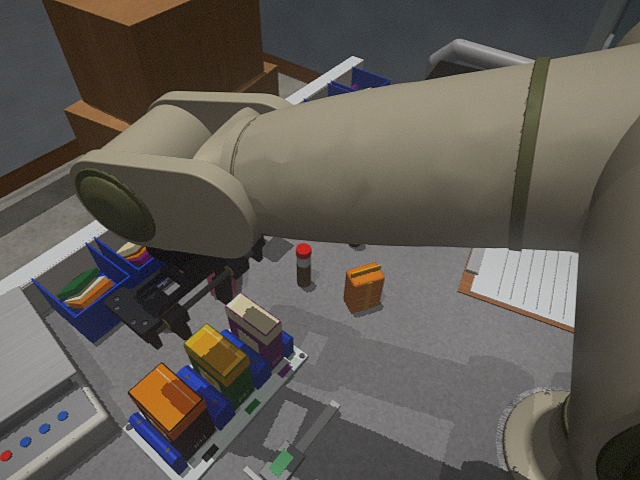

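The side view shows all three cartons seated: black at (168,398), green at (216,352) and purple at (253,316). All tops are level at about 129.5 mm, within about 1 mm of centre and square to the gauge. The gripper is clear, and the red tube at (303,250) and the foil at (364,288) look undisturbed. Handing in.

```bash
python3 -c "
from station import bot
print(bot.close_job())"
```

```text
the job is handed in; nothing more can be done
None
```

All three cartons stand upright, centred and fully down in their own slots (black wide, green middle, purple narrow); I let go of each and handed the job in at about 24 s of the 72 s allowed, with no verdict returned.

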